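# Set the plant-watering valve behind its drop-down flap

## Robot

A 6-joint arm with a two-finger parallel gripper is mounted at the origin on the work surface. World frame = base frame: x ahead of the robot, y to its left, z up, the work surface at z = 0. Lengths are in m, angles in degrees, forces in N, time in s.
With the tool pointing down it reaches from about 0.375 to 0.9 m from the base axis. Payload 3.1 kg.
Tool frame: the origin (TCP) lies midway between the tips of the shut fingers; the grasp point (between the pads) lies bot.hold_point_z behind it (bot.hold_point_z is the distance from the TCP to the grasp point, in m); z points along the fingers, y is the direction in which the jaws open and shut (so a half turn about z gives the same grasp; the last joint's range is limited). The gripper opens to 87 mm and grips with 3 to 60 N. Pads are 19 mm wide; open, the fingers measure 117 mm over their backs; the gripper's body (75 mm by 190 mm) begins 51 mm behind the grasp point.
Start: joints at [-87.29, 30.224, 82.088, -0, 67.689, -10.227], TCP at [0.14, -0.609, 0.189] pointing down, gripper open.
Joint ranges: [-176.69, 176.69], [-43.24, 126.21], [12.49, 139.97], [-82, 262], [0, 151.66], [-163.58, 163.58]. Speed limits (degrees/s): [159.86, 159.86, 180, 180, 180, 180].

## Interface

Orientations are given as a 3x3 rotation matrix whose columns are the frame's x, y, z axes.
In Python, from rig import bot, vision gives the robot as it stands.
- The arm moves only by the shell command python3 -m inch 'ROWS'. ROWS is JSON, a list of rows, each a list of 5 numbers: the finger opening in mm, from 0 to 87, then the shift along the tool's x, y, z in mm, then the turn about the tool's z in rad. In form: [[hand, dx, dy, dz, roll], ...]. A call has 1 to 8 rows; each row is the pose to reach, as a shift and turn from the pose measured when the call began, along the tool's axes at that moment; what a row does not reach only later rows make up. A row lasts 1/10 s, in which the tool goes at most 50 mm and 8.59 degrees, less where a joint would pass 70% of its speed; a pose out of reach is approached as far as the arm can. A call with a gripper value outside its range is refused whole. The fingers move at their own pace and stop on an object; the grip force is fixed at half the most. Time passes only in rows, so rows that repeat a pose let the fingers close. It gives the time, the measured TCP pose, the force and the opening at its end, in the units of the state.
- bot.read_state(): the state, without advancing time (a new reading comes with each control period).
- vision.capture(name): name is "scene" or "top" or "wrist"; returns (picture, depth): 420x560x3 uint8, red, green, blue; 420x560 float32, m along the optical axis (not along the pixel's ray), 0 where there is no reading.
- vision.camera_model(name): a dict with "intrinsics" (3x3 intrinsics, pixels), "camera_from_world" (4x4, takes a point from world to camera coordinates). Camera axes: x right, y down, z forward; pixel columns grow to the right and rows downward; lengths in m; the calibration is good to about 2 mm. A picture is of the moment at which its call begins: read the wrist's pose just before it. camera_model takes no time and is no camera call; for the wrist camera it gives the pose at the moment of the call.
- bot.hand_in(): hands the job in, once; it reports no verdict.
The state is a dict: "time_s": time; "joint_positions": joint angles; "qvel": joint speeds; "tau": joint torques, N m; "position": TCP position; "tcp_rot": TCP orientation; "force": force on the tool from outside, world axes, zero at the start; "moment": the same for the moment, N m; "opening": opening from 0.0 (shut) to 1.0 (fully open).
Only numpy, scipy, OpenCV 4.12 (cv2) and the standard library are available. Lean on these libraries where they do the work, as an engineer would, in place of code of your own. Each camera call takes 0.05 s, during which the arm holds its last target. There are 200 camera calls.

## Task

On the bench stands a small plant-watering console. Pull its rattan front flap all the way down, turn the blue valve lever until it points at the orange marker, and then push the flap fully shut again. Leave the valve where you set it, let go of everything, and do not disturb the planter or the other things on the bench.

Things in the scene. Friction and masses are not known exactly. Their poses are not given: they have to be found in the camera images.
- console: Fixed wooden watering console, 220 deep (x) x 280 wide (y) x 210 high; origin at the centre of its underside, front facing its own -x (roughly to the robot), z up. Side walls 12 thick, 110 high, outer faces at y = +-140. Shelf on top, 15 thick, over x = -15 to 115, upper side at z = 210. The shut flap stands at x = -122 to -110.
- rail (a point): Middle of a steel rail, 10 diameter, running along the console's y over its whole width, at x = -52, z = 203 in the console, in front of the shelf. It hangs above the valve lever: a gripper must come in under it from the front, tilted about 40 degrees from vertical, along the valve axis.
- flap_hinge (a point): Point on the hinge line of the flap, at its middle; console axes (y along the hinge line). It is 45 above the bench and at x = -116 in the console.
- flap (a joint): Angle of the flap (rad): 0 upright and shut, 1.5 fully down (stop), lying almost level towards the robot. Stiff hinge: the flap stays where it is left; it takes about 1 to 3 N at the knob. Starts shut or slightly ajar (up to 0.1). It has no latch: push it against its stop to shut it; a pinched knob may creep in the fingers on the way.
- flap_grip (a point): Centre of the flap's black ball knob, 30 diameter, 150 from the hinge line. The flap is a rattan panel 276 wide, 12 thick, reaching 100 from the hinge; a steel neck of 14 diameter at mid-width carries the ball beyond its edge, in its plane. Own z points from hinge to ball: up when shut, to the robot when open; own y along the hinge. A pinched ball pivots between the fingers as the flap swings.
- pivot (a point): Valve pivot on the surface of the white sloping panel, at x = 15, y = 0, z = 118 in the console. Own z is the valve's turning axis, square to the panel, leaning 40 degrees from vertical to the console's front; own -x points straight down the slope, own y is the console's y. The panel reaches 150 down the slope. Brass valve body and pipes along y stand up to 30 off the panel at x = 0.
- lever (a joint): Opening angle of the valve lever (rad) about pivot's z: 0 shut, 1.571 fully open (stops). Seen from above it turns counterclockwise as it opens; at 0.785 it points straight down the slope, at 0 45 degrees to the console's +y side of that, at 1.571 45 degrees to the -y side. Stiff: about 3 N at the grip; it stays where it is left.
- lever_grip (a point): Centre of the lever's blue round grip: 22 diameter, 52 long, standing square to the panel (along the pivot's z) from 24 to 76 above it. The point is 78 from the turning axis and 54 above the panel. The lever itself is a flat blue bar 16 wide, 20 to 27 above the panel. Own -x points from the axis outwards along the lever.
- marker (a joint): Angle of the orange marker (rad), in the same measure as lever: the lever points at the marker when both are equal. The marker cannot be moved by touch.
- marker_tip (a point): Centre of the orange marker, a flat orange bar 34 x 12 lying on the panel, 108 from the turning axis, its own -x pointing outwards from the axis.
- planter: Beige ceramic planter with a cactus, 116 diameter, 85 high (145 with the plant), 1.2 kg, standing loose on the console's shelf; origin at the centre of its underside. Bystander.
- remote: Black remote control 180 x 46 x 20 lying on the bench; origin at the centre of its underside. Bystander.
- photo_block: Clear acrylic photo block 30 x 110 x 130 high, standing on the bench; origin at the centre of its underside. Bystander.
- coin_box: Dark red lacquered coin box with lid 124 x 94 x 67 high, on the bench; origin at the centre of its underside. Bystander.

How it is judged (in metres and radians):
On the way, in this order (a step that is already met when the one before it is completed fails the run):
1. the flap is pulled down (beyond 1.25 rad) (value of joint flap above 1.25 rad), for 0.2 s.
2. with the flap down, the lever points at the marker within 0.09 rad and rests there (angle between the x axis of lever_grip and the x axis of marker_tip, either way round below 0.09 rad and value of joint flap above 1.25 rad), for 0.4 s.
At the end, for the whole second after the job is handed in: The flap is shut (within 0.07 rad of upright), the lever points at the marker within 0.09 rad (5 degrees), and the planter, remote, photo block and coin box are within 20 mm of where they stood (value of joint flap below 0.07 rad and angle between the x axis of lever_grip and the x axis of marker_tip, either way round below 0.09 rad and distance of each of planter, remote, photo_block, coin_box from where it was at the start of the episode below 0.02 m); the robot touches nothing.
It fails at once if the planter is shoved or tipped (distance of planter from where it was at the start of the episode above 0.02 m or angle between planter's own z axis and vertical above 0.2 rad).
It fails at once if another thing on the bench is shoved or knocked over (distance of any of remote, photo_block, coin_box from where it was at the start of the episode above 0.02 m or angle between any of photo_block, coin_box's own z axis and vertical above 0.3 rad).
It also fails if it takes over 72 s, if anything falls off the work surface, if the arm or the gripper's body presses on something with over 40 N, if the wrist force passes 120 N, or if a joint passes its speed limit or range.

## Working session

There is one attempt and no reset: what is moved stays moved. The work goes in short steps, Python scripts to look and compute and a shell command to move; the robot and the scene stay as the last step left them, time stands still between calls to the robot, and variables do not carry over. Pictures are saved under pics/ and viewed, about 8 in all and at most 12, crops included, and the job is handed in when it is done.

```bash
ls; mkdir -p pics; python3 - <<'E'
from rig import bot, vision
import cv2,numpy as np
print(bot.hold_point_z, bot.read_state())
ims=[]
for n in ["scene","top"]:
    p,d=vision.capture(n); np.savez(f"pics/{n}0.npz",p=p,d=d,**{k:np.array(v) for k,v in vision.camera_model(n).items()})
    ims.append(cv2.cvtColor(p,cv2.COLOR_RGB2BGR)); print(n,vision.camera_model(n))
    cv2.imwrite(f"pics/{n}0.png",ims[-1])
E
python3 -m inch --help | head -30
```

```text
pics
0.0187 {'time_s': 0.0, 'joint_positions': array([-8.72893332e+01,  3.02791369e+01,  8.21569759e+01, -2.12337247e-04,
        6.76888265e+01, -1.02284050e+01]), 'qvel': array([-0.05685825,  0.02040905,  0.02580389,  0.05698462,  0.06677172,
        0.08441044]), 'tau': array([-2.58805580e-03, -4.40050149e+01, -1.76591420e+01,  6.29627192e-02,
        5.82525751e-02, -1.73199574e-04]), 'position': array([ 0.1399236 , -0.6083048 ,  0.18776661]), 'tcp_rot': array([[ 9.74608431e-01,  2.23916045e-01, -1.06550639e-04],
       [ 2.23915741e-01, -9.74606073e-01,  2.17800007e-03],
       [ 3.83844262e-04, -2.14655559e-03, -9.99997622e-01]]), 'force': array([-0.87437115, -0.51432234,  0.67164008]), 'moment': array([-0.00138098,  0.00497597,  0.03214691]), 'opening': 0.9974699179273521}
scene {'intrinsics': array([[421.14280712,   0.        , 283.42250983],
       [  0.        , 421.14280712, 206.45471681],
       [  0.        ,   0.        ,   1.        ]]), 'camera_from_world': array([[ 0.05516249, -0.9984417 , -0.00844263, -0.03215548],
       [-0.94481518, -0.0494613 , -0.32384852,  0.61703148],
       [ 0.32292628,  0.02584102, -0.94607128,  1.41582222],
       [ 0.        ,  0.        ,  0.        ,  1.        ]])}
top {'intrinsics': array([[546.83189912,   0.        , 286.04717421],
       [  0.        , 546.83189912, 209.93133493],
       [  0.        ,   0.        ,   1.        ]]), 'camera_from_world': array([[ 0.02280763, -0.99969526,  0.00944402, -0.02910834],
       [-0.99722769, -0.02341856, -0.07062929,  0.5905209 ],
       [ 0.07082893, -0.00780695, -0.99745793,  1.53618425],
       [ 0.        ,  0.        ,  0.        ,  1.        ]])}invalid input: not JSON, or not a number
```

View pics/scene0.png

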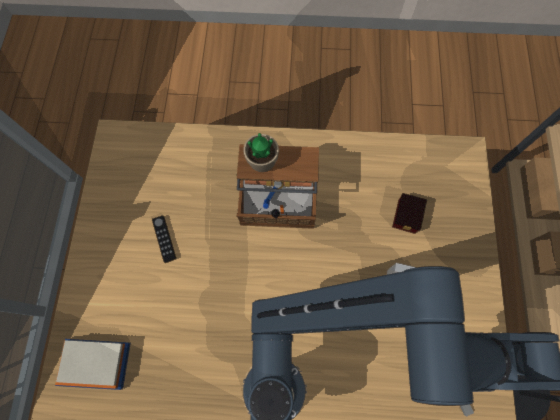

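View pics/top0.png

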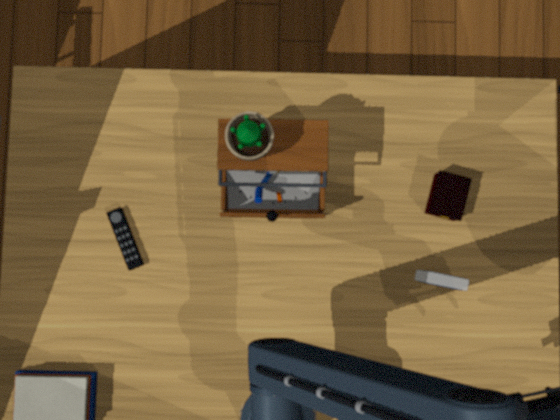

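```bash
cat > h.py <<'E'
import numpy as np,cv2
def load(n): return np.load(f"pics/{n}.npz")
def ray(f,u,v,z):
    K=f["intrinsics"];T=f["camera_from_world"];R=T[:3,:3];c=-R.T@T[:3,3]
    d=R.T@np.linalg.inv(K)@np.array([u,v,1.]);return c+d*(z-c[2])/d[2]
def proj(f,P):
    K=f["intrinsics"];T=f["camera_from_world"];q=K@(T[:3,:3]@np.asarray(P)+T[:3,3]);return q[:2]/q[2]
E
python3 - <<'E'
from h import *
f=load("top0");p=f["p"];hsv=cv2.cvtColor(p,cv2.COLOR_RGB2HSV)
crop=cv2.cvtColor(p[100:230,200:345],cv2.COLOR_RGB2BGR)
cv2.imwrite("pics/crop1.png",cv2.resize(crop,None,fx=5,fy=4.6,interpolation=cv2.INTER_CUBIC))
def cent(m,name,z):
    m[:100]=0;m[235:]=0;m[:,:200]=0;m[:,345:]=0
    n,l,s,c=cv2.connectedComponentsWithStats(m.astype(np.uint8))
    for i in range(1,n):
        if s[i,4]>12: print(name,s[i],c[i].round(1),ray(f,*c[i],z).round(4))
h,s,v=[hsv[...,i].astype(int) for i in range(3)]
cent((h>105)&(h<125)&(s>150)&(v>60),"blue",.12)
cent((h>5)&(h<18)&(s>170)&(v>130),"orange",.06)
cent((v<45),"dark",.195)
# depth-based shelf plane z in .2-.22
K=f["intrinsics"];T=f["camera_from_world"]
d=f["d"];vv,uu=np.mgrid[:420,:560]
P=np.stack([(uu-K[0,2])/K[0,0]*d,(vv-K[1,2])/K[1,1]*d,d],-1)
W=(P-T[:3,3])@T[:3,:3]
m=(abs(W[...,2]-.21)<.006)&(W[...,0]>.5)&(abs(uu-272)<75)&(vv<185)
pts=W[m][:,:2];print(m.sum(),W[m][:,2].mean(),pts.min(0),pts.max(0))
print("shelf rect",cv2.minAreaRect((pts*1000).astype(np.float32)))
print("knob top depth", W[205:222,262:282][...,2].max())
E
```

```text
blue [263 173   8  10  28] [266.3 177.6] [0.6694 0.0402 0.12  ]
blue [255 187   7  16  86] [258.1 194.9] [0.6225 0.0608 0.12  ]
orange [278 195   3   5  14] [278.9 197.1] [0.6234 0.0055 0.06  ]
dark [253 120   7   5  20] [256.8 121.7] [0.803 0.066 0.195]
dark [231 128  38  28 317] [251.4 143.3] [0.7468 0.078  0.195 ]
dark [225 194   3  17  27] [226.3 203.2] [0.5921 0.1373 0.195 ]
dark [267 210  11  10  82] [271.8 214.5] [0.5662 0.0216 0.195 ]
4144 0.20925502172696706 [ 0.63882031 -0.11744023] [0.81133542 0.1633213 ]
shelf rect ((725.9429321289062, 22.578514099121094), (169.44869995117188, 279.01507568359375), 1.0895211696624756)
knob top depth 1.5742621247560507
```

View pics/crop1.png

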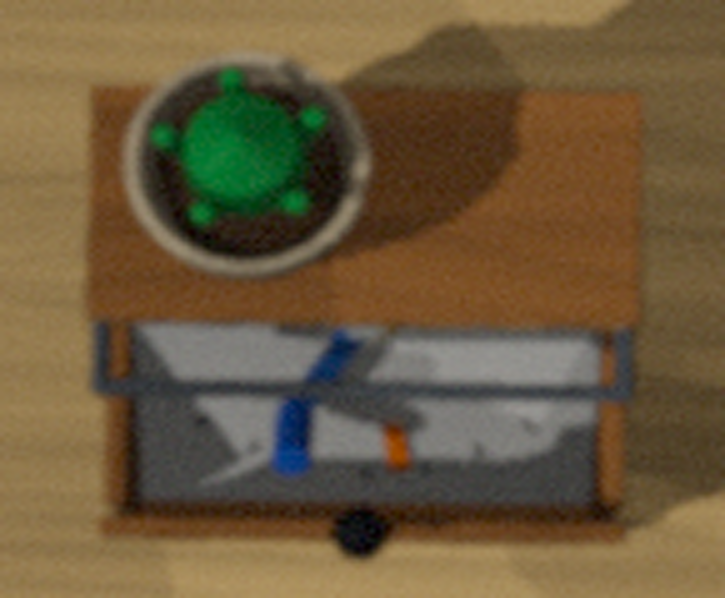

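```bash
cat >> h.py <<'E'
C0=np.array([.696,.0226,0]);YAW=np.radians(1.1)
def con(p,C=None,yaw=None):
    C=C0 if C is None else C; yaw=YAW if yaw is None else yaw
    c,s=np.cos(yaw),np.sin(yaw);return C+np.array([[c,-s,0],[s,c,0],[0,0,1]])@np.asarray(p,float)
def valve(a,r,h):  # console coords, opening angle a, radius r, height h over panel
    t=np.radians(40);d=a-np.pi/4
    return np.array([.015,0,.118])+r*np.cos(d)*np.array([-np.cos(t),0,-np.sin(t)])+r*np.sin(d)*np.array([0,-1,0])+h*np.array([-np.sin(t),0,np.cos(t)])
E
python3 - <<'E'
from h import *
from rig import bot,vision
s=bot.read_state();R=s["tcp_rot"];T=np.array(vision.camera_model("wrist")["camera_from_world"])
print("cam in tool",R.T@(-T[:3,:3].T@T[:3,3]-s["position"]), "view dir",R.T@T[2,:3])
for n in["top0","scene0"]:
    f=load(n);print(n)
    for q in[(.115,.14,.21),(.115,-.14,.21),(-.015,.14,.21),(-.015,-.14,.21),(-.052,.14,.203),(-.052,-.14,.203)]:print(q,proj(f,con(q)).round(1))
    for a in(0,.1,.2,.3,.4):print("lever",a,*[proj(f,con(valve(a,.078,h))).round(1) for h in(.076,.05,.024)])
    for a in(.8,.9,1.,1.1):print("mark",a,proj(f,con(valve(a,.108,0.002))).round(1))
    for a in(0,.05,.1):print("knob",a,proj(f,con([-.116-.15*np.sin(a),0,.045+.15*np.cos(a)])).round(1))
f=load("scene0");p=f["p"];hsv=cv2.cvtColor(p,cv2.COLOR_RGB2HSV);h,s,v=[hsv[...,i].astype(int) for i in range(3)]
for name,m in(("blue",(h>105)&(h<125)&(s>150)&(v>60)),("or",(h>5)&(h<18)&(s>170)&(v>130)),("dark",v<35)):
    m=m.copy();m[:140]=0;m[235:]=0;m[:,:230]=0;m[:,330:]=0
    n,l,st,c=cv2.connectedComponentsWithStats(m.astype(np.uint8))
    for i in range(1,n):
        if st[i,4]>8:print(name,st[i],c[i].round(1))
E
```

```text
cam in tool [ 0.07200286 -0.00029094 -0.19580127] view dir [-2.64006633e-01 -1.78836134e-04  9.64520848e-01]
top0
(0.115, 0.14, 0.21) [217.5 117.3]
(0.115, -0.14, 0.21) [328.1 117.9]
(-0.015, 0.14, 0.21) [216.8 168.3]
(-0.015, -0.14, 0.21) [328.2 168.9]
(-0.052, 0.14, 0.203) [217.  183.3]
(-0.052, -0.14, 0.203) [328.  183.8]
lever 0 [251.9 195.4] [252.3 189.9] [252.8 184.5]
lever 0.1 [254.1 197. ] [254.5 191.5] [254.9 186.1]
lever 0.2 [256.5 198.5] [256.9 192.9] [257.3 187.6]
lever 0.3 [259.1 199.7] [259.5 194.2] [259.8 188.8]
lever 0.4 [261.8 200.7] [262.1 195.2] [262.4 189.8]
mark 0.8 [273.9 196.1]
mark 0.9 [277.7 195.9]
mark 1.0 [281.5 195.4]
mark 1.1 [285.3 194.6]
knob 0 [272.4 209.1]
knob 0.05 [272.4 212. ]
knob 0.1 [272.4 215. ]
scene0
(0.115, 0.14, 0.21) [239.7 143.2]
(0.115, -0.14, 0.21) [319.3 145.4]
(-0.015, 0.14, 0.21) [237.1 177.2]
(-0.015, -0.14, 0.21) [319.  179.7]
(-0.052, 0.14, 0.203) [236.5 188.1]
(-0.052, -0.14, 0.203) [318.8 190.6]
lever 0 [262.  201.6] [262.6 199.1] [263.1 196.6]
lever 0.1 [263.7 203.1] [264.2 200.5] [264.7 198. ]
lever 0.2 [265.4 204.3] [265.9 201.8] [266.4 199.3]
lever 0.3 [267.3 205.5] [267.8 202.9] [268.3 200.4]
lever 0.4 [269.3 206.4] [269.7 203.8] [270.2 201.3]
mark 0.8 [278.7 208.4]
mark 0.9 [281.6 208.4]
mark 1.0 [284.4 208. ]
mark 1.1 [287.3 207.4]
knob 0 [276.9 207.9]
knob 0.05 [276.8 210. ]
knob 0.1 [276.7 212.2]
blue [264 192  10  16  53] [267.5 200.1]
dark [271 150   4   7  12] [272.5 152.9]
dark [272 210   8   8  41] [275.3 213.3]
```

```bash
python3 -m inch '[[87,0,0,-140,0],[87,0,0,-140,0],[87,250,-210,-140,-1.0],[87,250,-210,-140,-1.0],[87,250,-210,-140,-1.0],[87,250,-210,-140,-1.0],[87,250,-210,-140,-1.0],[87,250,-210,-140,-1.0]]'
cat > st.py <<'E'
from h import *
from rig import bot
s=bot.read_state();R=s["tcp_rot"];c,q=np.cos(YAW),np.sin(YAW)
print("t",round(s["time_s"],2),"tcp",s["position"].round(4),"x",R[:,0].round(3),"z",R[:,2].round(3),"j",s["joint_positions"].round(0),"F",s["force"].round(1),"open",round(s["opening"]*87,1))
print("console",((s["position"]-C0)@np.array([[c,-q,0],[q,c,0],[0,0,1]])).round(4))
E
sed -i 's/C0=np.array(\[.696/C0=np.array([.692/' h.py; python3 st.py
```

```text
time_s: 0.9
position: [0.3199, -0.3689, 0.3248]
tcp_rot: [[0.425, 0.905, -0.0], [0.905, -0.425, 0.003], [0.002, -0.001, -1.0]]
force: [0.6, -0.1, -0.7]
opening: 0.998
t 0.9 tcp [ 0.3199 -0.3689  0.3248] x [0.425 0.905 0.002] z [-0.     0.003 -1.   ] j [-62.  11.  90.   0.  79. -37.] F [ 0.6 -0.1 -0.7] open 86.8
console [-0.3795 -0.3843  0.3248]
```

```bash
python3 -m inch '[[87,350,-45,0,-1.1],[87,350,-45,0,-1.1],[87,350,-45,0,-1.1],[87,350,-45,0,-1.1],[87,350,-45,0,-1.1],[87,350,-45,0,-1.1],[87,350,-45,0,-1.1],[87,350,-45,0,-1.1]]' >/dev/null; python3 st.py
```

```text
t 1.7 tcp [ 0.4282 -0.0276  0.3254] x [-0.623  0.782  0.004] z [-0.     0.005 -1.   ] j [-19.   5.  97.   0.  78. -57.] F [-0.2 -1.5  0.3] open 86.8
console [-0.2647 -0.0451  0.3254]
```

```bash
python3 -m inch '[[87,37,30,0,-0.92],[87,37,30,0,-0.92],[87,37,30,0,-0.92],[87,37,30,0,-0.92],[87,37,30,0,-0.92],[87,37,30,0,-0.92],[87,37,30,0,-0.92],[87,37,30,0,-0.92]]' >/dev/null; python3 st.py; python3 - <<'E'
from rig import vision,bot
import cv2,numpy as np
m=vision.camera_model("wrist");p,d=vision.capture("wrist")
np.savez("pics/w1.npz",p=p,d=d,**m);cv2.imwrite("pics/w1.png",cv2.cvtColor(p,cv2.COLOR_RGB2BGR))
E
```

```text
t 2.5 tcp [0.4282 0.0201 0.3254] x [-1.    -0.021  0.001] z [-0.001  0.005 -1.   ] j [ -13.    5.   97.    0.   78. -104.] F [-0.   0.1  0. ] open 86.9
console [-0.2638  0.0026  0.3254]
```

View pics/w1.png

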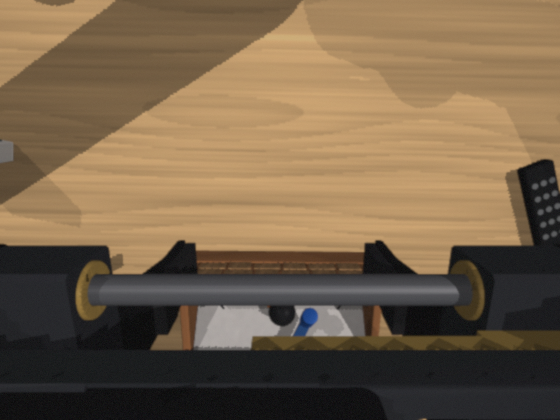

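```bash
python3 - <<'E'
from h import *
f=load("w1");p=f["p"]
print("ray knob",ray(f,283,313,.194),"depth",f["d"][313,283],f["d"][318,310])
K=f["intrinsics"];T=f["camera_from_world"]
for u,v in((283,313),(310,316)):
    d=f["d"][v,u];P=np.linalg.inv(K)@[u,v,1]*d;print((P-T[:3,3])@T[:3,:3])
for a in(.2,.25,.3):print("lever top",a,proj(f,con(valve(a,.078,.076))).round(1))
for a in (0,.05,.1):k=con([-.116-.15*np.sin(a),0,.045+.15*np.cos(a)]);print("knob",a,k.round(4),proj(f,k).round(1))
E
```

```text
ray knob [0.56478903 0.02785391 0.194     ] depth 0.3541525 0.44067675
[0.55544781 0.02740177 0.20864026]
[0.60694624 0.065177   0.13392038]
lever top 0.2 [309.2 316.6]
lever top 0.25 [306.6 315. ]
lever top 0.3 [304.  313.5]
knob 0 [0.576  0.0204 0.195 ] [276.  322.3]
knob 0.05 [0.5685 0.0202 0.1948] [276.  316.3]
knob 0.1 [0.561  0.0201 0.1943] [276. 310.]
```

```bash
python3 -m inch '[[87,-137,1,0,0],[87,-137,1,0,0],[87,-137,1,0,0],[87,-137,1,80,0],[87,-137,1,120,0],[87,-137,1,150,0],[87,-137,1,150,0],[87,-137,1,150,0]]' >/dev/null; python3 st.py;  python3 -m inch '[[50,0,0,0,0],[10,0,0,0,0],[10,0,0,0,0],[10,0,0,0,0],[10,0,0,0,0],[10,0,0,0,0],[10,0,0,0,0]]' >/dev/null; python3 st.py
```

```text
t 3.35 tcp [0.5651 0.0247 0.1753] x [-1.    -0.02   0.002] z [-0.003  0.006 -1.   ] j [  -9.   27.   91.    0.   62. -100.] F [0.8 0.8 0.8] open 86.8
console [-0.1268  0.0045  0.1753]
t 4.05 tcp [0.5651 0.0247 0.1754] x [-1.    -0.02   0.002] z [-0.003  0.006 -1.   ] j [  -9.   27.   91.    0.   62. -100.] F [ 0.5  0.4 -0.3] open 39.2
console [-0.1269  0.0045  0.1754]
```

```bash
python3 -m inch '[[10,0,0,0,0],[10,0,0,0,0],[10,0,0,0,0],[10,0,0,0,0],[10,0,0,0,0],[10,0,0,0,0]]' >/dev/null; python3 st.py
```

```text
t 4.65 tcp [0.5651 0.0247 0.1753] x [-1.    -0.02   0.003] z [-0.003  0.006 -1.   ] j [  -9.   27.   91.    0.   62. -100.] F [-0.1 -0.4 -0.6] open 10.1
console [-0.1269  0.0045  0.1753]
```

```bash
python3 - <<'E'
from rig import vision,bot
import cv2,numpy as np
ims=[]
for n in("wrist","scene"):
    m=vision.camera_model(n);p,d=vision.capture(n)
    np.savez(f"pics/{n}2.npz",p=p,d=d,**m);ims.append(cv2.cvtColor(p,cv2.COLOR_RGB2BGR))
a=cv2.resize(ims[0],(400,300));b=cv2.resize(ims[1][130:250,210:370],(400,300),interpolation=cv2.INTER_CUBIC)
cv2.imwrite("pics/w2.png",cv2.hconcat([a,b]))
E
```

```text
(no output)
```

View pics/w2.png

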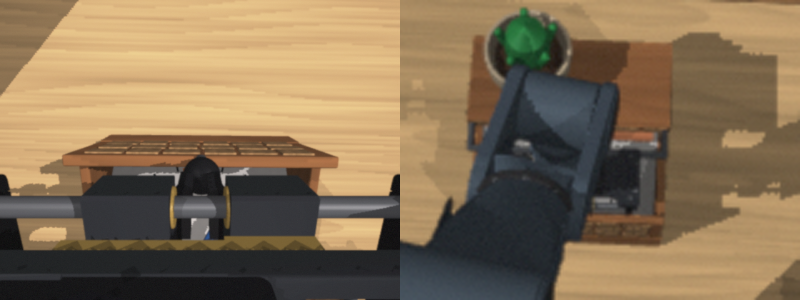

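```bash
python3 - <<'E'
from h import *
f=load("wrist2");K=f["intrinsics"];T=f["camera_from_world"];d=f["d"]
for v in range(216,300,8):
    for u in(283,):
        P=np.linalg.inv(K)@[u,v,1]*d[v,u];print(v,u,f["p"][v,u],((P-T[:3,3])@T[:3,:3]).round(4))
E
```

```text
216 283 [82 61 51] [0.5623 0.0277 0.1372]
224 283 [30 30 32] [0.5486 0.0264 0.1989]
232 283 [32 29 33] [0.5513 0.0263 0.2039]
240 283 [39 40 42] [0.5549 0.0264 0.2064]
248 283 [29 26 31] [0.5585 0.0264 0.2087]
256 283 [29 29 30] [0.5625 0.0265 0.2096]
264 283 [25 27 26] [0.5677 0.0267 0.2081]
272 283 [70 68 66] [0.5748 0.0269 0.203 ]
280 283 [87 86 89] [0.5328 0.0245 0.2941]
288 283 [129 127 132] [0.534  0.0245 0.2959]
296 283 [101 101 105] [0.5357 0.0245 0.2968]
```

```bash
python3 -m inch '[[0,0,0,0,0],[0,0,0,0,0],[0,0,0,0,0]]' >/dev/null; python3 st.py; python3 - <<'E'
from rig import vision
import cv2,numpy as np
p,d=vision.capture("wrist");cv2.imwrite("pics/w3.png",cv2.resize(cv2.cvtColor(p[200:340,200:370],cv2.COLOR_RGB2BGR),None,fx=4,fy=4))
E
```

```text
t 5.05 tcp [0.5653 0.025  0.1757] x [-1.    -0.02   0.002] z [-0.002  0.006 -1.   ] j [  -9.   27.   91.    0.   62. -100.] F [0.1 1.4 1.5] open 0.9
console [-0.1266  0.0049  0.1757]
```

View pics/w3.png

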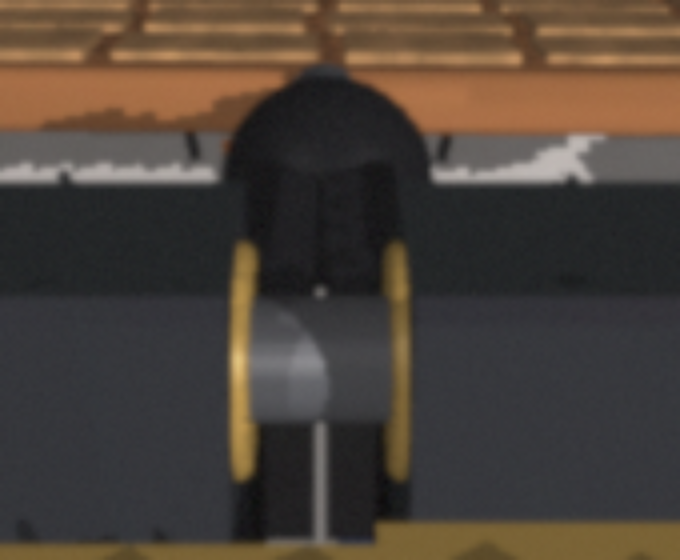

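```bash
python3 - <<'E'
from h import *
from rig import vision,bot
s=bot.read_state();m=vision.camera_model("wrist");p,d=vision.capture("wrist");f=dict(m);K,T=f["intrinsics"],f["camera_from_world"]
tcp=s["position"];print("tcp px",proj(f,tcp),"grasp px",proj(f,tcp+[0,0,.0187]),"body",proj(f,tcp+[0,0,.0697]))
print("cam pos",(-T[:3,:3].T@T[:3,3]).round(4))
for u in(268,276,281,283,287,292,297):
  print(u,[ (v,*(((np.linalg.inv(K)@[u,v,1]*d[v,u])-T[:3,3])@T[:3,:3]*1000).round(0)) for v in(225,235,244,250,256,262,268,274,282)])
E
```

```text
tcp px [279.09765982 237.66780957] grasp px [279.25812721 249.14648285] body [279.90488547 295.41087728]
cam pos [0.4932 0.0226 0.3716]
268 [(225, np.float64(551.0), np.float64(18.0), np.float64(196.0)), (235, np.float64(554.0), np.float64(19.0), np.float64(204.0)), (244, np.float64(554.0), np.float64(19.0), np.float64(215.0)), (250, np.float64(554.0), np.float64(19.0), np.float64(223.0)), (256, np.float64(554.0), np.float64(19.0), np.float64(230.0)), (262, np.float64(556.0), np.float64(20.0), np.float64(233.0)), (268, np.float64(556.0), np.float64(20.0), np.float64(239.0)), (274, np.float64(532.0), np.float64(21.0), np.float64(293.0)), (282, np.float64(533.0), np.float64(21.0), np.float64(295.0))]
276 [(225, np.float64(550.0), np.float64(23.0), np.float64(199.0)), (235, np.float64(553.0), np.float64(23.0), np.float64(205.0)), (244, np.float64(555.0), np.float64(23.0), np.float64(213.0)), (250, np.float64(556.0), np.float64(23.0), np.float64(220.0)), (256, np.float64(556.0), np.float64(23.0), np.float64(227.0)), (262, np.float64(556.0), np.float64(23.0), np.float64(232.0)), (268, np.
[... 2339 characters left out ...]
), (274, np.float64(532.0), np.float64(27.0), np.float64(292.0)), (282, np.float64(533.0), np.float64(27.0), np.float64(295.0))]
297 [(225, np.float64(550.0), np.float64(34.0), np.float64(195.0)), (235, np.float64(554.0), np.float64(34.0), np.float64(203.0)), (244, np.float64(554.0), np.float64(33.0), np.float64(215.0)), (250, np.float64(554.0), np.float64(33.0), np.float64(224.0)), (256, np.float64(553.0), np.float64(32.0), np.float64(232.0)), (262, np.float64(529.0), np.float64(28.0), np.float64(292.0)), (268, np.float64(530.0), np.float64(28.0), np.float64(294.0)), (274, np.float64(530.0), np.float64(28.0), np.float64(297.0)), (282, np.float64(531.0), np.float64(28.0), np.float64(298.0))]
```

```bash
python3 - <<'E'
from h import *
f=load("w1");K,T,d=f["intrinsics"],f["camera_from_world"],f["d"]
v,u=np.mgrid[:420,:560];P=np.stack([(u-K[0,2])/K[0,0]*d,(v-K[1,2])/K[1,1]*d,d],-1);W=(P-T[:3,3])@T[:3,:3]-[.4282,.0201,.3254]
print("rel to TCP (m)")
for vv in(242,245,250,260,275,300,325):
  print(vv,[(uu,*(W[vv,uu]*1000).round(0).astype(int)) for uu in(100,165,180,188,194,367,375,390)])
m=(abs(W[...,2])<.2)&(d>0)&(abs(u-280)<120)
print("lowest gripper pts",np.sort(W[...,2][m&(d<.3)])[:5],d[m].min())
E
```

```text
rel to TCP (m)
242 [(100, np.int64(133), np.int64(-290), np.int64(-324)), (165, np.int64(131), np.int64(-184), np.int64(-326)), (180, np.int64(-10), np.int64(-50), np.int64(37)), (188, np.int64(130), np.int64(-146), np.int64(-325)), (194, np.int64(130), np.int64(-136), np.int64(-325)), (367, np.int64(125), np.int64(149), np.int64(-325)), (375, np.int64(-12), np.int64(48), np.int64(37)), (390, np.int64(124), np.int64(187), np.int64(-325))]
245 [(100, np.int64(139), np.int64(-292), np.int64(-327)), (165, np.int64(137), np.int64(-185), np.int64(-326)), (180, np.int64(-10), np.int64(-49), np.int64(41)), (188, np.int64(-9), np.int64(-46), np.int64(37)), (194, np.int64(-8), np.int64(-44), np.int64(35)), (367, np.int64(-10), np.int64(44), np.int64(37)), (375, np.int64(-11), np.int64(48), np.int64(37)), (390, np.int64(130), np.int64(189), np.int64(-326))]
250 [(100, np.int64(-36), np.int64(-50), np.int64(111)), (165, np.int64(145), np.int64(-185), np.int64(-325)), (180, np.int64(-9), np.int64(-48), np.int64(44)), (188, np.int64(-9), np.int64(-45), np.int64(44)), (194, np.int64(-6), np.int64(
[... 1223 characters left out ...]
(-28), np.int64(-22), np.int64(122)), (367, np.int64(-29), np.int64(21), np.int64(121)), (375, np.int64(-29), np.int64(23), np.int64(121)), (390, np.int64(-29), np.int64(26), np.int64(122))]
325 [(100, np.int64(-17), np.int64(-49), np.int64(117)), (165, np.int64(6), np.int64(-44), np.int64(83)), (180, np.int64(287), np.int64(-168), np.int64(-325)), (188, np.int64(211), np.int64(-122), np.int64(-215)), (194, np.int64(230), np.int64(-121), np.int64(-242)), (367, np.int64(220), np.int64(135), np.int64(-234)), (375, np.int64(206), np.int64(139), np.int64(-214)), (390, np.int64(6), np.int64(43), np.int64(81))]
lowest gripper pts [0.03270825 0.03279725 0.03296701 0.03298604 0.03298666] 0.051535513
```

```bash
python3 -m inch '[[87,0,0,-5,0],[87,0,0,-5,0],[87,0,0,-5,0],[87,0,0,-5,0],[87,0,0,-5,0],[87,0,0,-5,0],[87,0,0,-5,0],[87,0,0,-5,0]]' >/dev/null; python3 st.py;  python3 -m inch '[[87,1,1,0,0],[87,1,1,15,0],[87,1,1,35,0],[87,1,1,35,0],[87,1,1,35,0],[30,1,1,35,0],[15,1,1,35,0],[15,1,1,35,0]]' ; python3 -m inch '[[15,0,0,0,0],[15,0,0,0,0],[15,0,0,0,0],[15,0,0,0,0],[15,0,0,0,0],[15,0,0,0,0],[15,0,0,0,0]]' ;python3 st.py
```

```text
t 5.95 tcp [0.5653 0.0249 0.1806] x [-1.    -0.02   0.002] z [-0.002  0.006 -1.   ] j [  -9.   26.   91.    0.   63. -100.] F [-0.2 -0.  -0.8] open 56.7
console [-0.1266  0.0047  0.1806]
time_s: 6.75
position: [0.5648, 0.026, 0.1464]
tcp_rot: [[-1.0, -0.02, -0.0], [-0.02, 1.0, 0.006], [0.0, 0.006, -1.0]]
force: [-0.2, -0.0, -0.3]
opening: 0.809
time_s: 7.45
position: [0.5647, 0.0262, 0.1464]
tcp_rot: [[-1.0, -0.02, -0.001], [-0.02, 1.0, 0.006], [0.0, 0.006, -1.0]]
force: [1.0, 0.8, -0.4]
opening: 0.328
t 7.45 tcp [0.5647 0.0262 0.1464] x [-1.   -0.02  0.  ] z [-0.001  0.006 -1.   ] j [  -9.   29.   93.    0.   58. -100.] F [ 1.   0.8 -0.4] open 28.5
console [-0.1272  0.006   0.1464]
```

```bash
python3 -m inch '[[15,0,0,0,0],[15,0,0,0,0],[15,12,0,1,0],[15,24,0,4,0],[15,42,0,10,0],[15,59,0,18,0],[15,75,0,28,0],[15,75,0,28,0]]' ;python3 st.py
```

```text
time_s: 8.25
position: [0.4882, 0.0254, 0.1176]
tcp_rot: [[-1.0, -0.02, -0.002], [-0.02, 1.0, 0.007], [0.002, 0.007, -1.0]]
force: [0.7, 2.6, -4.1]
opening: 0.327
t 8.25 tcp [0.4882 0.0254 0.1176] x [-1.    -0.02   0.002] z [-0.002  0.007 -1.   ] j [ -10.   26.  105.    0.   49. -102.] F [ 0.7  2.6 -4.1] open 28.5
console [-0.2037  0.0067  0.1176]
```

```bash
python3 -m inch '[[15,14,0,11,0],[15,27,0,25,0],[15,38,0,40,0],[15,47,0,56,0],[15,54,0,73,0],[15,59,0,95,0],[15,61,0,108,0],[15,61,0,112,0]]' ;python3 st.py
```

```text
time_s: 9.05
position: [0.4268, 0.0249, 0.0055]
tcp_rot: [[-1.0, -0.02, -0.004], [-0.02, 1.0, 0.007], [0.004, 0.007, -1.0]]
force: [-3.2, 0.9, 32.2]
opening: 0.322
t 9.05 tcp [0.4268 0.0249 0.0055] x [-1.    -0.02   0.004] z [-0.004  0.007 -1.   ] j [ -12.   36.  118.    1.   26. -104.] F [-3.2  0.9 32.2] open 28.0
console [-0.2651  0.0074  0.0055]
```

```bash
python3 -m inch '[[87,0,0,-3,0],[87,0,0,-2,0],[87,0,0,-2,0],[87,0,0,-2,0],[87,0,0,-2,0],[87,0,0,-100,0],[87,0,0,-200,0],[87,0,0,-200,0]]' >/dev/null; python3 -m inch '[[87,20,0,-100,0],[87,20,0,-100,0],[87,20,0,-100,0],[87,20,0,-100,0]]'>/dev/null;python3 st.py; python3 - <<'E'
from h import *
from rig import vision
ims=[]
for n in("wrist","top"):
    m=vision.camera_model(n);p,d=vision.capture(n);np.savez(f"pics/{n}4.npz",p=p,d=d,**m);ims.append(cv2.cvtColor(p,cv2.COLOR_RGB2BGR))
cv2.imwrite("pics/w4.png",cv2.hconcat([cv2.resize(ims[0],(400,300)),cv2.resize(ims[1][110:260,190:370],(400,300),interpolation=cv2.INTER_CUBIC)]))
E
```

```text
t 10.25 tcp [0.4076 0.0227 0.2598] x [-1.    -0.02   0.003] z [-0.003  0.007 -1.   ] j [ -13.    8.  105.    0.   67. -104.] F [-0.5  0.1 -0.2] open 86.7
console [-0.2843  0.0055  0.2598]
```

View pics/w4.png

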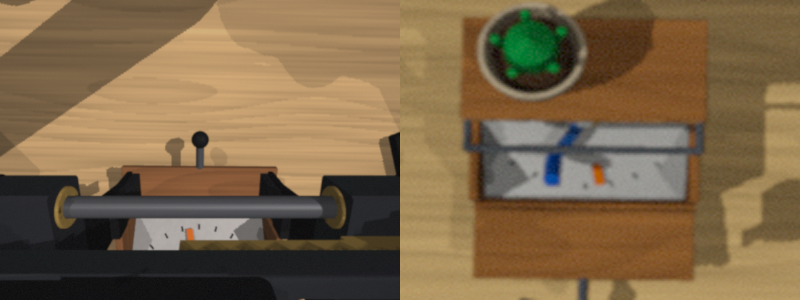

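```bash
cat >> h.py <<'E'
def panel(f,u,v,h):  # ray -> plane h above panel; returns opening angle, radius
    K=f["intrinsics"];T=f["camera_from_world"];R=T[:3,:3];c=-R.T@T[:3,3];d=R.T@np.linalg.inv(K)@np.array([u,v,1.])
    Rz=cv2.Rodrigues(np.array([0,0,YAW]))[0];t=np.radians(40);n=np.array([-np.sin(t),0,np.cos(t)])
    c,d=Rz.T@(c-C0),Rz.T@d;o=np.array([.015,0,.118]);P=c+d*((h-n@(c-o))/(n@d))-o
    ds=P@[-np.cos(t),0,-np.sin(t)];r=-P[1];return np.pi/4+np.arctan2(r,ds),np.hypot(r,ds)
def blobs(f,box,hl,hh,smin,vmin,amin=10):
    h,s,v=[a.astype(int) for a in cv2.split(cv2.cvtColor(f["p"],cv2.COLOR_RGB2HSV))]
    m=np.zeros(h.shape,np.uint8);a,b,c,d=box;m[a:b,c:d]=((h>=hl)&(h<=hh)&(s>smin)&(v>vmin))[a:b,c:d]
    n,l,st,ce=cv2.connectedComponentsWithStats(m);return [(st[i],ce[i]) for i in range(1,n) if st[i,4]>=amin]
E
python3 - <<'E'
from h import *
f=load("top4");w=load("wrist4")
for nm,g,box in(("top",f,(150,215,215,345)),("wrist",w,(300,350,180,390))):
    for st,c in blobs(g,box,3,14,180,150): print(nm,"orange",st,c.round(1),panel(g,*c,.002))
for st,c in blobs(f,box:=(150,215,215,345),105,125,150,60): print("blue",st,c.round(1),panel(f,*c,.05),panel(f,*c,.0235))
print("knob px wrist pred",proj(w,con([-.266,0,.056])))
for q in[(-.052,.14,.203),(-.052,-.14,.203),(-.216,.138,.05),(-.216,-.138,.05)]:print(q,"top",proj(f,con(q)).round(1),"wrist",proj(w,con(q)).round(1))
E
```

```text
wrist orange [262 321   8  15 103] [265.6 328.1] (np.float64(0.8910570158019575), np.float64(0.11329325924170186))
blue [262 173   8  10  34] [266.1 177.8] (np.float64(-0.18937461888767315), np.float64(0.02136590904962962)) (np.float64(0.21541596193026946), np.float64(0.03436884317314896))
blue [255 187   7  15  74] [258.1 194.3] (np.float64(0.2345737535664434), np.float64(0.07598138289812906)) (np.float64(0.3246928277551806), np.float64(0.09248100965121644))
knob px wrist pred [273.5902277  194.04288741]
(-0.052, 0.14, 0.203) top [216.9 184.9] wrist [417.9 443.9]
(-0.052, -0.14, 0.203) top [328.  185.4] wrist [126.9 445.7]
(-0.216, 0.138, 0.05) top [223.3 250. ] wrist [381.8 231.2]
(-0.216, -0.138, 0.05) top [322.6 250.3] wrist [165.2 231.5]
```

```bash
python3 -m inch '[[50,-60,41,60,0],[50,-84,41,120,0],[50,-84,41,184,0],[50,-84,41,184,0],[50,-84,41,184,0],[50,-84,41,184,0]]' >/dev/null; python3 st.py
```

```text
t 10.95 tcp [0.4847 0.0675 0.0698] x [-1.    -0.02   0.018] z [-0.018  0.009 -1.   ] j [ -5.  31. 107.   1.  43. -97.] F [-0.2 -0.4 -0. ] open 52.0
console [-0.2064  0.0489  0.0698]
```

```bash
python3 -m inch '[[50,-20,-2,-5,0],[50,-45,-2,-5,0],[50,-70,-2,-5,0],[50,-87,-2,-5,0],[50,-87,-2,-5,0],[50,-87,-2,-5,0]]' >/dev/null; python3 st.py;  python3 - <<'E'
from h import *
from rig import vision
ims=[]
for n in("wrist","top"):
    m=vision.camera_model(n);p,d=vision.capture(n);np.savez(f"pics/{n}5.npz",p=p,d=d,**m);ims.append(cv2.cvtColor(p,cv2.COLOR_RGB2BGR))
cv2.imwrite("pics/w5.png",cv2.hconcat([cv2.resize(ims[0][180:390,140:420],(400,300)),cv2.resize(ims[1][110:260,190:370],(400,300),interpolation=cv2.INTER_CUBIC)]))
E
```

```text
t 11.55 tcp [0.5712 0.067  0.0746] x [-1.    -0.02   0.018] z [-0.018  0.009 -1.   ] j [ -5.  36.  94.   1.  51. -96.] F [-0.6 -0.3  0.2] open 50.0
console [-0.1199  0.0467  0.0746]
```

View pics/w5.png

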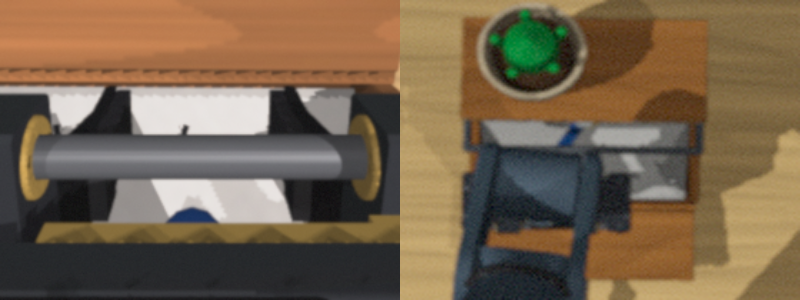

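```bash
python3 -m inch '[[50,-12,0,0,0],[50,-21,0,0,0],[50,-21,0,0,0],[50,-21,0,0,0]]' >/dev/null; python3 st.py; python3 -m inch '[[50,0,-8,0,0],[50,0,-16,0,0],[50,0,-22,0,0],[50,0,-28,0,0],[50,0,-28,0,0]]'>/dev/null; python3 st.py
```

```text
t 12.05 tcp [0.5914 0.0676 0.0734] x [-1.   -0.02  0.02] z [-0.02   0.009 -1.   ] j [ -4.  37.  91.   1.  53. -96.] F [ 0.3 -0.1 -0.5] open 50.0
console [-0.0997  0.047   0.0734]
t 12.55 tcp [0.5893 0.0396 0.0723] x [-0.999 -0.019  0.025] z [-0.025  0.011 -1.   ] j [ -7.  37.  92.   1.  53. -99.] F [-3.6  3.  -1.6] open 50.1
console [-0.1024  0.019   0.0723]
```

```bash
python3 -m inch '[[50,-3,-6,0,0],[50,-4,-12,0,0],[50,-4,-18,0,0],[50,-4,-24,0,0],[50,-4,-30,0,0],[50,-4,-33,0,0],[50,-4,-33,0,0]]'>/dev/null; python3 st.py;  python3 - <<'E'
from h import *
from rig import vision
m=vision.camera_model("wrist");p,d=vision.capture("wrist");f=dict(m,p=p,d=d);np.savez("pics/w6.npz",**f)
for st,c in blobs(f,(250,345,180,380),105,125,150,40): print(st,c.round(1))
for st,c in blobs(f,(250,345,180,380),3,14,180,120): print("orange",st,c.round(1))
E
```

```text
t 13.25 tcp [0.5817 0.0088 0.0678] x [-0.998 -0.022  0.051] z [-0.051  0.014 -0.999] j [ -10.   37.   92.    0.   54. -102.] F [-12.9   2.8  -6.5] open 50.0
console [-0.1105 -0.0117  0.0678]
[307 306  37  29 883] [325.3 321.3]
orange [269 266  16   8  66] [277.9 270.1]
orange [275 306  16  10 120] [282.5 310.3]
```

```bash
python3 - <<'E'
from h import *
f=load("w6");cv2.imwrite("pics/w6.png",cv2.resize(cv2.cvtColor(f["p"][220:360,170:400],cv2.COLOR_RGB2BGR),None,fx=3,fy=3))
K,T,d=f["intrinsics"],f["camera_from_world"],f["d"]
for u,v in((325,312),(325,320),(315,315),(335,315),(345,315),(350,300)):
    P=(np.linalg.inv(K)@[u,v,1]*d[v,u]-T[:3,3])@T[:3,:3];print(u,v,f["p"][v,u],P.round(4))
E
```

```text
325 312 [ 40  77 143] [0.5992 0.0296 0.1256]
325 320 [ 31  58 107] [0.6017 0.0294 0.1282]
315 315 [ 32  62 114] [0.6012 0.0252 0.1249]
335 315 [ 37  74 140] [0.6001 0.0342 0.1265]
345 315 [32 29 32] [0.586  0.0328 0.1511]
350 300 [104 103 108] [0.5592 0.0243 0.1904]
```

View pics/w6.png

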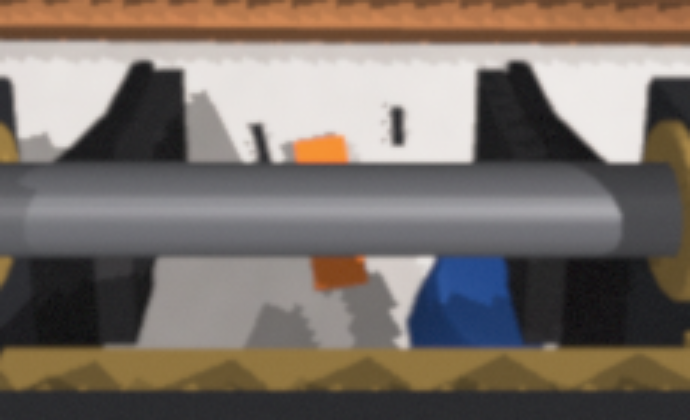

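```bash
python3 -m inch '[[50,0,8,0,0],[50,0,8,0,0],[50,0,8,0,0],[50,0,8,0,0]]'>/dev/null; python3 st.py
```

```text
t 13.7 tcp [0.5827 0.0165 0.0685] x [-0.999 -0.022  0.048] z [-0.049  0.014 -0.999] j [ -10.   37.   92.    0.   54. -101.] F [-0.5  0.7 -0.5] open 50.0
console [-0.1094 -0.004   0.0685]
```

```bash
python3 -m inch '[[50,-5,2,0,0],[50,-9,2,0,0],[50,-9,0,0,0],[50,-10,-5,0,0],[50,-10,-10,0,0],[50,-10,-15,0,0],[50,-10,-15,0,0]]'>/dev/null; python3 st.py;  cat > look.py <<'E'
from h import *
from rig import vision
m=vision.camera_model("wrist");p,d=vision.capture("wrist");f=dict(m,p=p,d=d);K,T=f["intrinsics"],f["camera_from_world"]
import h; h.C0=np.array([.692,.0285,0])
for st,c in blobs(f,(220,345,180,400),105,125,150,40): 
    u,v=int(c[0]),int(c[1]);P=(np.linalg.inv(K)@[u,v,1]*d[v,u]-T[:3,3])@T[:3,:3]
    print("blue",st,c.round(1),P.round(4),"console y",(P-h.C0)[1]-YAW*(P-h.C0)[0])
for st,c in blobs(f,(220,345,180,380),3,14,180,120,30): print("orange",st,c.round(1),panel(f,*c,.002))
E
python3 look.py
```

```text
t 14.4 tcp [0.5843 0.0031 0.0665] x [-0.997 -0.024  0.067] z [-0.067  0.016 -0.998] j [ -11.   38.   91.    0.   55. -102.] F [-13.5   1.8   3. ] open 50.3
console [-0.1081 -0.0174  0.0665]
blue [ 292  306   49   29 1220] [315.4 319.7] [0.603  0.0185 0.1298] console y -0.008260163666967066
orange [277 265  16   9  97] [284.1 269.7] (np.float64(0.9450590695529791), np.float64(0.12088624588903024))
orange [283 306  12   8  83] [288.4 309.1] (np.float64(0.965580449454619), np.float64(0.09357885050531278))
```

```bash
python3 -m inch '[[50,0,-3,0,0],[50,0,-6,0,0],[50,0,-7,0,0],[50,0,-7,0,0]]'>/dev/null; python3 st.py; python3 look.py
```

```text
t 14.85 tcp [ 0.5829 -0.0035  0.0663] x [-0.997 -0.025  0.071] z [-0.071  0.017 -0.997] j [ -11.   38.   91.    0.   56. -103.] F [-5.3  3.   1.7] open 50.2
console [-0.1096 -0.024   0.0663]
blue [ 295  306   47   29 1219] [318.  320.4] [0.603  0.0134 0.1283] console y -0.013382978348308488
orange [286 268  16   6  51] [292.4 271.4] (np.float64(0.9504483458057078), np.float64(0.12143176368456078))
orange [292 306   7  10  48] [294.8 309.6] (np.float64(0.9867842304903326), np.float64(0.09522089180574426))
```

```bash
python3 -m inch '[[50,0,8,0,0],[50,5,10,0,0],[50,40,10,0,0],[50,80,10,0,0],[50,120,10,-40,0],[50,150,10,-90,0],[50,150,10,-140,0],[50,150,10,-160,0]]'>/dev/null; python3 -m inch '[[87,0,0,-40,0],[87,0,0,-40,0],[87,0,0,-40,0],[87,0,0,-40,0]]'>/dev/null; python3 st.py; python3 - <<'E'
from h import *
from rig import vision
import h
ims=[]
for n in("wrist","top"):
    m=vision.camera_model(n);p,d=vision.capture(n);f=dict(m,p=p,d=d);np.savez(f"pics/{n}7.npz",**f);ims.append(cv2.cvtColor(p,cv2.COLOR_RGB2BGR))
    h.C0=np.array([.692,.0226 if n=="top" else .0285,0])
    box=(150,215,215,345) if n=="top" else (200,400,150,420)
    for st,c in blobs(f,box,3,14,170,130,5):print(n,"or",st,c.round(1),panel(f,*c,.002))
    for st,c in blobs(f,box,105,125,150,50):print(n,"blue",st,c.round(1),"grip",panel(f,*c,.05),"bar",panel(f,*c,.0235))
cv2.imwrite("pics/w7.png",cv2.hconcat([cv2.resize(ims[0],(400,300)),cv2.resize(ims[1][110:260,190:370],(400,300),interpolation=cv2.INTER_CUBIC)]))
E
```

```text
t 16.1 tcp [ 0.4476 -0.001   0.2795] x [-0.998 -0.024  0.065] z [-0.066  0.015 -0.998] j [ -14.   12.   97.   -0.   75. -106.] F [-0.1 -0.2 -0.1] open 74.2
console [-0.2448 -0.0189  0.2795]
wrist or [277 306   9  16 105] [281.2 312.5] (np.float64(0.9472591335840461), np.float64(0.10879033690250077))
wrist blue [280 319  17  17 227] [288.2 327.6] grip (np.float64(0.9119848090687355), np.float64(0.08045665898957996)) bar (np.float64(0.892841953420956), np.float64(0.08443191307108473))
top or [286 158   5   5  10] [287.9 159.8] (np.float64(2.705946372873715), np.float64(0.042106247704025886))
top or [296 162   4   6   7] [298.1 164.3] (np.float64(2.3659147411425847), np.float64(0.06719029879201698))
top or [256 165   5   2   5] [258.  165.2] (np.float64(-0.7155042867697379), np.float64(0.04063309553702003))
top or [274 165   4   4   6] [275.5 166.7] (np.float64(1.5169525383735096), np.float64(0.009626819900285697))
top blue [273 175   4   8  24] [274.3 178.6] grip (np.float64(1.0471228168482074), np.float64(0.014927116159380586)) bar (np.float64(0.8954000146990322), np.float64(0.03160445599509512))
top blue [274 187   6  18  82] [276.3 196.5] grip (np.float64(0.9091842130009508), np.float64(0.07194187592883036)) bar (np.float64(0.8810494542930394), np.float64(0.09004407370481363))
```

View pics/w7.png

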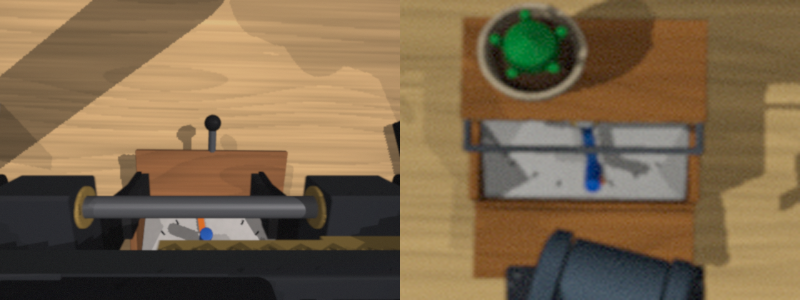

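```bash
python3 -m inch '[[87,-40,15,-20,0],[87,-85,15,-20,0],[87,-85,15,-20,0],[87,-85,15,-20,0]]'>/dev/null; python3 st.py; python3 - <<'E'
from h import *
from rig import vision
import h
m=vision.camera_model("wrist");p,d=vision.capture("wrist");f=dict(m,p=p,d=d);np.savez("pics/w8.npz",**f)
h.C0=np.array([.692,.0285,0])
for st,c in blobs(f,(150,400,150,420),3,14,170,130,5):print("or",st,c.round(1),panel(f,*c,.002))
for st,c in blobs(f,(150,400,150,420),105,125,150,50):print("blue",st,c.round(1),[panel(f,*c,q) for q in (.076,.05,.0235)])
for a in(.88,.92,.96):print(a,proj(f,h.con(valve(a,.078,.076),h.C0)),proj(f,h.con(valve(a,.108,.002),h.C0)))
cv2.imwrite("pics/w8.png",cv2.resize(cv2.cvtColor(p[180:330,180:380],cv2.COLOR_RGB2BGR),None,fx=3.5,fy=3.5))
E
```

```text
t 16.6 tcp [0.5325 0.016  0.2912] x [-0.997 -0.025  0.072] z [-0.072  0.016 -0.997] j [ -10.   19.   84.    0.   81. -102.] F [-0.3  0.9  0.2] open 87.1
console [-0.1596 -0.0035  0.2912]
or [266 242   7   8  38] [268.6 245.2] (np.float64(0.9483024653866368), np.float64(0.11987636502809611))
blue [267 248  17  26 370] [274.9 260.6] [(np.float64(0.9461094605426981), np.float64(0.06981553031690933)), (np.float64(0.9253023077201947), np.float64(0.07912153948835293)), (np.float64(0.9085981582157424), np.float64(0.08863427879797488))]
blue [275 306  12  11 102] [280.5 310.5] [(np.float64(1.1530450598467021), np.float64(0.015036634887186685)), (np.float64(1.0291347456212525), np.float64(0.02009429675573979)), (np.float64(0.9546016631745976), np.float64(0.025437347097151345))]
0.88 [278.19962142 253.32058289] [275.27565912 252.48765381]
0.92 [275.47783572 253.62014816] [272.15080163 252.83078215]
0.96 [272.7673386 254.0224754] [269.03767577 253.29175517]
```

View pics/w8.png

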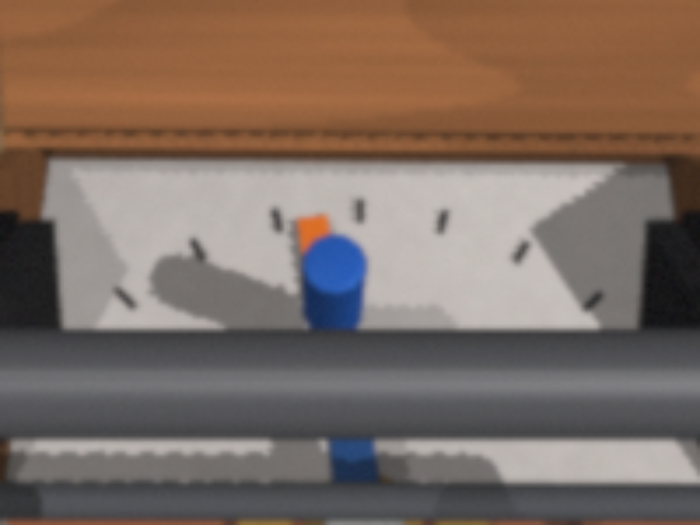

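```bash
python3 -m inch '[[87,50,3,0,0],[87,90,6,50,0],[87,95,6,100,0],[87,95,6,150,0],[87,95,6,190,0],[87,95,6,190,0],[87,95,6,190,0]]'>/dev/null; cat > tgt.py <<'E'
import sys
from h import *
from rig import bot
s=bot.read_state();R=s["tcp_rot"];C=np.array([.692,.0285,0])
a=float(sys.argv[1]);k=con([-.116-.15*np.sin(a),0,.045+.15*np.cos(a)],C)
g=s["position"]-R[:,2]*.053;print("knob-grasp in tool mm",(R.T@(k-g)*1000).round(1))
if len(sys.argv)>2:
    for b in map(float,sys.argv[2:]):
        print(b,(R.T@(con([-.116-.15*np.sin(b),0,.045+.15*np.cos(b)],C)-k)*1000).round(0).astype(int))
E
python3 st.py; python3 tgt.py 1.5
```

```text
t 17.35 tcp [0.4219 0.0229 0.1091] x [-0.997 -0.024  0.074] z [-0.075  0.017 -0.997] j [ -12.   25.  112.    0.   48. -104.] F [0.6 0.3 0.2] open 87.0
console [-0.2701  0.0055  0.1091]
knob-grasp in tool mm [ -8.5  -0.6 106. ]
```

```bash
python3 -m inch '[[87,-8,0,35,0],[87,-8,0,70,0],[87,-8,0,104,0],[87,-8,0,104,0],[30,-8,0,104,0],[15,-8,0,104,0],[15,-8,0,104,0],[15,-8,0,104,0]]'>/dev/null; python3 -m inch '[[15,0,0,0,0],[15,0,0,0,0],[15,0,0,0,0],[15,0,0,0,0],[15,0,0,0,0],[15,0,0,0,0],[15,0,0,0,0],[15,0,0,0,0]]'>/dev/null; python3 st.py; python3 tgt.py 1.5 1.35 1.2 1.05 .9 .75 .6 .45 .3 .15 .05 0
```

```text
t 18.95 tcp [0.4232 0.0253 0.0062] x [-0.997 -0.023  0.071] z [-0.072  0.017 -0.997] j [ -12.   37.  115.    0.   32. -103.] F [1.2 5.7 0.7] open 28.7
console [-0.2687  0.0079  0.0062]
knob-grasp in tool mm [ 0.4 -1.   3.5]
1.35 [ -2   0 -22]
1.2 [ -7   1 -44]
1.05 [-15   1 -65]
0.9 [-26   1 -85]
0.75 [ -40    2 -102]
0.6 [ -57    2 -118]
0.45 [ -75    2 -130]
0.3 [ -96    2 -140]
0.15 [-117    2 -146]
0.05 [-132    2 -149]
0.0 [-139    2 -150]
```

```bash
python3 -m inch '[[15,0,0,-10,0],[15,-2,0,-22,0],[15,-7,1,-44,0],[15,-15,1,-65,0],[15,-26,1,-85,0],[15,-40,2,-102,0],[15,-57,2,-118,0],[15,-57,2,-118,0]]'>/dev/null; python3 st.py; python3 tgt.py .6 .45 .3 .15 .05 0
```

```text
t 19.75 tcp [0.4904 0.0259 0.1217] x [-0.997 -0.024  0.068] z [-0.069  0.016 -0.998] j [ -10.   27.  102.    0.   55. -102.] F [-1.7 -0.7  4. ] open 27.9
console [-0.2015  0.0072  0.1217]
knob-grasp in tool mm [ 2.3 -0.5  5.9]
0.45 [-19   0 -13]
0.3 [-39   0 -22]
0.15 [-60   0 -29]
0.05 [-75   0 -31]
0.0 [-83   0 -32]
```

```bash
python3 -m inch '[[15,-19,0,-13,0],[15,-39,0,-23,0],[15,-60,0,-30,0],[15,-73,0,-33,0],[15,-80,0,-34,0],[15,-85,0,-34,0],[15,-88,0,-34,0],[15,-88,0,-34,0]]'>/dev/null; python3 st.py; python3 tgt.py 0
```

```text
t 20.55 tcp [0.5733 0.0267 0.1479] x [-0.996 -0.025  0.084] z [-0.084  0.014 -0.996] j [  -9.   31.   88.    0.   66. -100.] F [-9.7 -4.3 -2.5] open 28.5
console [-0.1186  0.0064  0.1479]
knob-grasp in tool mm [1.3 0.2 5.9]
```

```bash
python3 -m inch '[[60,0,0,0,0],[87,0,0,0,0],[87,0,0,0,0],[87,0,0,0,0],[87,0,0,0,0],[87,0,0,0,0],[87,0,0,0,0],[87,0,0,0,0]]'>/dev/null; python3 st.py; python3 -m inch '[[87,0,0,-40,0],[87,0,0,-80,0],[0,70,0,-80,0],[0,70,0,-80,0],[0,70,0,-80,0],[0,70,0,-80,0]]'>/dev/null; python3 -m inch '[[0,0,0,0,0],[0,0,0,0,0],[0,0,0,0,0],[0,0,0,0,0],[0,0,0,0,0],[0,0,0,0,0],[0,0,0,0,0],[0,0,0,0,0]]'>/dev/null; python3 st.py; python3 - <<'E'
from h import *
from rig import vision
for n in("wrist","top"):
    m=vision.camera_model(n);p,d=vision.capture(n);f=dict(m,p=p,d=d);np.savez(f"pics/{n}9.npz",**f);cv2.imwrite(f"pics/{n}9.png",cv2.cvtColor(p,cv2.COLOR_RGB2BGR))
    h_,s_,v_=cv2.split(cv2.cvtColor(p,cv2.COLOR_RGB2HSV))
    if n=="top":
        mk=np.zeros_like(v_);mk[195:230,255:290]=(v_[195:230,255:290]<45);M=cv2.moments(mk,True)
        if M["m00"]:print("top dark",M["m00"],ray(f,M["m10"]/M["m00"],M["m01"]/M["m00"],.195))
        print([proj(f,con([-.116-.15*np.sin(a),0,.195])).round(1) for a in(0,.07,.1)])
K,T=f["intrinsics"],f["camera_from_world"]
w=load("wrist9");K,T,d=w["intrinsics"],w["camera_from_world"],w["d"]
v,u=np.mgrid[:420,:560];P=np.stack([(u-K[0,2])/K[0,0]*d,(v-K[1,2])/K[1,1]*d,d],-1);W=(P-T[:3,3])@T[:3,:3]
m=(abs(W[...,2]-.197)<.016)&(abs(W[...,1]-.03)<.018)&(abs(W[...,0]-.57)<.03)&(w["p"].max(-1)<70)
if m.sum()>20:
    q=W[m];A=np.c_[2*q,np.ones(len(q))];print("ball fit",np.linalg.lstsq(A,(q**2).sum(1),rcond=None)[0][:3],m.sum(),q.min(0),q.max(0))
E
```

```text
t 21.35 tcp [0.5734 0.0268 0.1479] x [-0.996 -0.025  0.084] z [-0.084  0.014 -0.996] j [  -9.   31.   88.    0.   66. -100.] F [ 0.5  0.7 -0.1] open 82.8
console [-0.1185  0.0065  0.1479]
t 22.75 tcp [0.511  0.0238 0.2339] x [-0.996 -0.025  0.082] z [-0.082  0.014 -0.997] j [ -10.   21.   91.   -0.   73. -101.] F [0.2 0.3 0. ] open 2.7
console [-0.181   0.0047  0.2339]
top dark 25.0 [0.6086275  0.01813792 0.195     ]
[array([272.4, 210.7]), array([272.4, 214.8]), array([272.4, 216.6])]
ball fit [0.57731549 0.02606688 0.19883162] 128 [0.56934556 0.02405107 0.20489665] [0.58794142 0.0282214  0.21104527]
```

```bash
python3 -m inch '[[0,0,2,40,0],[0,0,2,78,0],[0,-20,2,78,0],[0,-35,2,78,0],[0,-41,2,78,0],[0,-45,2,78,0],[0,-48,2,78,0],[0,-48,2,78,0]]'; python3 st.py
```

```text
time_s: 23.65
position: [0.5484, 0.028, 0.1524]
tcp_rot: [[-0.996, -0.024, -0.09], [-0.026, 1.0, 0.014], [0.09, 0.016, -0.996]]
force: [-5.9, -1.7, 2.5]
opening: 0.008
t 23.65 tcp [0.5484 0.028  0.1524] x [-0.996 -0.026  0.09 ] z [-0.09   0.014 -0.996] j [  -9.   29.   91.   -0.   65. -100.] F [-5.9 -1.7  2.5] open 0.7
console [-0.1434  0.0082  0.1524]
```

Contact where the shut knob should be (TCP x 0.548 as predicted), 6 N. One firmer push, then back away and check.

```bash
python3 -m inch '[[0,-4,0,0,0],[0,-6,0,0,0],[0,-6,0,0,0]]'; python3 -m inch '[[0,20,0,0,0],[0,60,0,0,0],[0,100,0,-40,0],[0,130,0,-80,0],[0,140,0,-120,0],[0,140,0,-120,0],[0,140,0,-120,0]]' >/dev/null; python3 st.py; python3 - <<'E'
from h import *
from rig import vision
import h
m=vision.camera_model("top");p,d=vision.capture("top");f=dict(m,p=p,d=d);np.savez("pics/top10.npz",**f)
o=load("top0")
for st,c in blobs(f,(150,208,215,345),105,125,150,50):print("blue",st,c.round(1),[panel(f,*c,q) for q in(.05,.0235)])
mk=np.zeros(p.shape[:2],np.uint8);mk[200:230,258:288]=(p.max(-1)<48)[200:230,258:288]
n,l,st,c=cv2.connectedComponentsWithStats(mk);print("dark",[(st[i],c[i].round(1),ray(f,*c[i],.195).round(4)) for i in range(1,n) if st[i,4]>20])
df=np.abs(p.astype(int)-o["p"]).max(-1)
for nm,(a,b,c_,e) in dict(planter=(105,165,215,280),remote=(200,275,100,150),block=(262,298,408,475),box=(165,225,420,478)).items():print(nm,"changed px",(df[a:b,c_:e]>50).sum())
cv2.imwrite("pics/t10.png",cv2.resize(cv2.cvtColor(p,cv2.COLOR_RGB2BGR)[90:300,90:490],None,fx=2,fy=2))
E
```

```text
time_s: 23.95
position: [0.5481, 0.028, 0.1524]
tcp_rot: [[-0.994, -0.025, -0.103], [-0.026, 1.0, 0.013], [0.102, 0.016, -0.995]]
force: [-10.8, -2.8, 7.7]
opening: 0.004
t 24.65 tcp [0.4216 0.0227 0.2874] x [-0.995 -0.026  0.098] z [-0.098  0.012 -0.995] j [ -12.   10.   98.   -0.   78. -103.] F [-0.9  1.  -0.8] open 0.7
console [-0.2703  0.0053  0.2874]
blue [273 175   4   8  26] [274.4 178.6] [(np.float64(1.0561936362423512), np.float64(0.01494257026685534)), (np.float64(0.8998054325287128), np.float64(0.03159881864857864))]
blue [273 187   8  21 108] [276.1 197.8] [(np.float64(0.8973934103762533), np.float64(0.0762266610595877)), (np.float64(0.8726313917457611), np.float64(0.09444463621305335))]
dark [(array([267, 205,  11,  10,  79], dtype=int32), array([271.6, 209.6]), array([0.5788, 0.0224, 0.195 ]))]
planter changed px 0
remote changed px 0
block changed px 262
box changed px 468
```

View pics/t10.png

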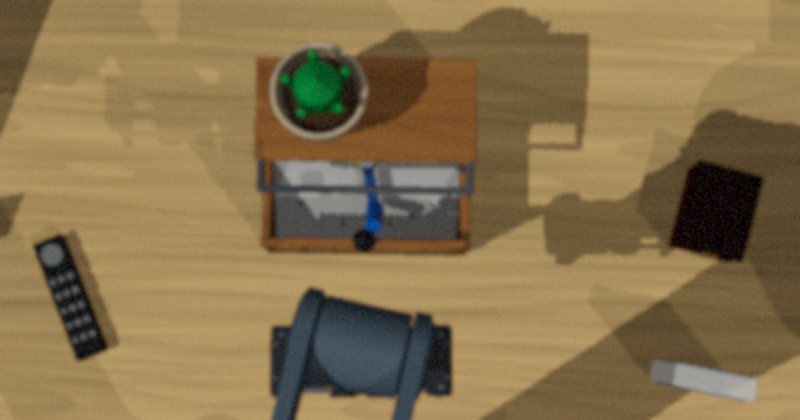

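```bash
python3 -c "
from rig import bot
print(bot.hand_in())"
```

```text
the job is handed in; nothing more can be done
None
```

I pulled the flap down to its stop, pushed the valve lever round to the orange marker, then shut the flap again and pressed it against its stop. The job was handed in about 25 s into the run with the robot touching nothing.

**Last checks:**
- **Flap:** in the top view the knob sits where a shut flap puts it, at about 0 rad. The final push met firm resistance at the expected spot, about 11 N.
- **Lever:** it reads about 0.92 rad against a marker at about 0.94 in the close wrist view. The coarser top view gives about 0.90 against 0.93–0.95. The two views disagree slightly, but both are inside the 0.09 limit.
- **Planter and remote:** they look unchanged against the first picture.
- **Photo block and coin box:** the picture comparison did flag changed pixels around these two. In the view they stand where they did, and I put the change down to moving arm shadows. I did not measure their positions.

**What went wrong or disagreed:**
- **Fingertip position:** the real fingertips are about 34 mm short of the reported TCP. My first try at the knob therefore closed above the ball; I allowed for the offset afterwards.
- **Sideways position:** the wrist camera and the arm place the console about 6 mm further to +y than the top camera does.
- **Gripper angle:** the moves cannot tilt the gripper, so I pushed the lever from in front of the rail with a near-vertical finger, not at 40 degrees. Something resisted forward motion with up to about 13 N, either the grip or the rail; I did not find out which.

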